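# Select the green filter at the microscope's gated lever

### The job

Switch the microscope's filter selector to green: with the fingertips, push the black-knobbed lever out of its middle parking slot, along the cross channel and fully home into the slot marked by the green disc, and leave it there. Only push the knob, never grip it between the fingers or force it hard against the gate, do not enter any other colour's slot on the way, and leave the bottle, jar, can and slide box where they stand.

Things in the scene. Friction and masses are not known exactly. Their poses are not given: they have to be found in the camera images.
- selector: white box fixed on the table, 190 mm (x) by 210 mm (y), 90 mm high, turned up to 0.35 rad. Origin at the centre of its underside, z up, +x away from the robot. Its metal gate plate on top has channels 14 mm wide whose walls stop the lever's stem.
- gate (a point): centre of the gate, at the plate's top; axes as the selector's. Cross channel along y, 64 mm long, centred here. At each end (y = +25 and -25 mm) a slot to +x and one to -x, ending 27 mm from the cross channel's centre line; at y = 0 a parking slot to -x only. The cross channel's ends are flush with the corner slots' outer sides: a lever pushed to the end is in line with them.
- pivot (a point): the lever's pivot inside the box, 27 mm above the table on the box's centre line, 135 mm below the knob's centre. The knob's centre is 162 mm above the table when upright; about x = 43, y = 50 mm off the centre line and 145 mm high at a corner slot's end; about 54 mm in y and 150 mm high at the end of the cross channel.
- lever: steel stem 10 mm thick through the gate, with a black square knob 28 x 28 x 30 mm (white dot on top). Origin at the knob's centre, z up along the stem, x and y along the selector's when upright. It tilts both ways about point pivot, in the parking slot at first, and stays where it is left (friction); 1.5 to 3 N at the knob moves it.
- lever_x (a joint): lever tilt towards the selector's +x (rad): 0 in the cross channel (play of 0.03), about +0.35 at the end of the +x slots and -0.35 at the end of the -x slots; starts between -0.35 and -0.27 in the parking slot.
- lever_y (a joint): lever tilt towards the selector's +y (rad): 0 in line with the parking slot, about +0.39 in line with the +y slots (between 0.34 and 0.43), -0.39 with the -y slots.
- green_disc: green disc, 20 mm across, 2 mm thick, on the gate plate beyond the outer end of the corner slot that it marks. Origin at the centre of its underside. Which corner it marks changes from start to start: it sits at x = +44 or -44 mm and y = +25 or -25 mm in the selector's frame, and the signs tell the slot.
- red_disc: red disc, 20 mm across, 2 mm thick, on the gate plate beyond the outer end of the corner slot that it marks. Origin at the centre of its underside. Which corner it marks changes from start to start: it sits at x = +44 or -44 mm and y = +25 or -25 mm in the selector's frame, and the signs tell the slot.
- blue_disc: blue disc, 20 mm across, 2 mm thick, on the gate plate beyond the outer end of the corner slot that it marks. Origin at the centre of its underside. Which corner it marks changes from start to start: it sits at x = +44 or -44 mm and y = +25 or -25 mm in the selector's frame, and the signs tell the slot.
- yellow_disc: yellow disc, 20 mm across, 2 mm thick, on the gate plate beyond the outer end of the corner slot that it marks. Origin at the centre of its underside. Which corner it marks changes from start to start: it sits at x = +44 or -44 mm and y = +25 or -25 mm in the selector's frame, and the signs tell the slot.
- amber_bottle: bystander: loose amber glass bottle, 40 mm across, 85 mm high, black cap, standing near the selector. Origin at the centre of its underside.
- sample_jar: bystander: loose clear jar with a blue cap, 54 mm across, 70 mm high. Origin at the centre of its underside.
- objective_can: bystander: loose clear can with a grey lid, 37 mm across, 58 mm high. Origin at the centre of its underside.
- slide_box: bystander: loose orange box 35 x 82 x 32 mm, lying beyond the selector. Origin at the centre of its underside.

How it is judged:
At the end, for the whole second after the job is handed in: The lever rests in the slot marked green, tilted more than 0.30 rad (of about 0.35) along the slot and more than 0.30 rad to that slot's side, at rest; bottle, jar, can and slide box within 20 mm of their starts (((x of green_disc in the frame of selector above 0 m and y of green_disc in the frame of selector above 0 m and value of joint each of lever_x, lever_y above 0.3 rad) or (x of green_disc in the frame of selector above 0 m and y of green_disc in the frame of selector below 0 m and value of joint lever_x above 0.3 rad and value of joint lever_y below -0.3 rad) or (x of green_disc in the frame of selector below 0 m and y of green_disc in the frame of selector above 0 m and value of joint lever_x below -0.3 rad and value of joint lever_y above 0.3 rad) or (x of green_disc in the frame of selector below 0 m and y of green_disc in the frame of selector below 0 m and value of joint each of lever_x, lever_y below -0.3 rad)) and velocity of joint lever_x between -0.05 and 0.05 rad/s and velocity of joint lever_y between -0.05 and 0.05 rad/s and distance of each of amber_bottle, sample_jar, objective_can, slide_box from where it was at the start of the episode below 0.02 m); the robot touches nothing.
It fails at once if the lever was pushed into another colour's slot (more than about half-way, 0.17 rad) ((value of joint lever_x above 0.17 rad and (value of joint lever_y above 0.2 rad or value of joint lever_y below -0.2 rad) and x of green_disc in the frame of selector below 0 m) or (value of joint lever_x below -0.17 rad and (value of joint lever_y above 0.2 rad or value of joint lever_y below -0.2 rad) and x of green_disc in the frame of selector above 0 m) or (value of joint lever_y above 0.2 rad and (value of joint lever_x above 0.17 rad or value of joint lever_x below -0.17 rad) and y of green_disc in the frame of selector below 0 m) or (value of joint lever_y below -0.2 rad and (value of joint lever_x above 0.17 rad or value of joint lever_x below -0.17 rad) and y of green_disc in the frame of selector above 0 m)).
It fails at once if the knob was gripped (opposite faces pressed by the fingers at once) (contact force between each of lever_c1, lever_c2 and the fingers above 1 N or contact force between each of lever_c3, lever_c4 and the fingers above 1 N).
It fails at once if the lever was forced (more than 40 N from the fingers) (contact force between lever and the fingers above 40 N).
It fails at once if a bystander was lifted, pushed more than 20 mm or tipped more than 0.3 rad (distance of any of amber_bottle, sample_jar, objective_can, slide_box from where it was at the start of the episode above 0.02 m or angle between any of amber_bottle, sample_jar, objective_can, slide_box's own z axis and vertical above 0.3 rad).
It also fails if it takes over 59 s, if anything falls off the work surface, if the arm or the gripper's body presses on something with over 40 N, if the wrist force passes 120 N, or if a joint passes its speed limit or range.

### The arm

A 7-joint arm with a two-finger parallel gripper is mounted at the origin on the work surface. World frame = base frame: x ahead of the robot, y to its left, z up, the work surface at z = 0. Lengths are in m, angles in rad, forces in N, time in s.
With the tool pointing down it reaches from about 0.425 to 0.925 m from the base axis. Payload 6.8 kg.
Tool frame: the origin (TCP) lies midway between the tips of the shut fingers; the grasp point (between the pads) lies 19 mm behind it (r.grip_point_offset is the distance from the TCP to the grasp point, in m); z points along the fingers, y is the direction in which the jaws open and shut (so a half turn about z gives the same grasp; the last joint's range is limited). The gripper opens to 85 mm and grips with 20 to 120 N. Pads are 22 mm wide; open, the fingers measure 114 mm over their backs; the gripper's body (76 mm by 85 mm) begins 54 mm behind the grasp point. The pads swing forward as they close: fully open they stand 13 mm farther back than shut.
Start: joints at [-1.321, 0.477, 0.022, 1.555, -0.011, 1.109, -0.083], TCP at [0.236, 0.632, 0.231] pointing down, gripper open.
Joint ranges: [-2.96, 2.96], [-0.34, 2.1], [-1.41, 1.46], [0.24, 2.44], [-1.37, 4.51], [0.17, 1.92], [-2.96, 2.96]. Speed limits (rad/s): [2.39, 2.39, 3.14, 3.14, 3.14, 3.14, 3.14].

### API

Orientations are given as a rotation vector (axis times angle).
In Python, from bench import r, grab_frame, camera_params gives the robot as it stands.
- The arm moves only by the tool carry_out, never from a script. Its argument "motion" is text: rows parted by semicolons, each of 5 numbers parted by spaces: the closure, from 0 (fully open) to 1 (shut), then the shift along the tool's x, y, z in mm, then the turn about the tool's z in rad. In form: fingers dx dy dz twist; .... A call has exactly 8 rows; each row shifts and turns the commanded pose from where the row before left it, along the tool's axes as they then stand; what a row does not reach is not made up. A row lasts 1/8 s, in which the tool goes at most 62.5 mm and 10.7 degrees, less where a joint would pass 70% of its speed; a pose out of reach is approached as far as the arm can. A call with a gripper value outside its range is refused whole. The fingers move at their own pace and stop on an object; "newtons" is the grip in N (left out, the last holds). Time passes only in rows, so rows that do not move let the fingers close, or fill a call up. It gives the time, the measured TCP pose, the force and the opening at its end, in the units of the state.
- r.get_obs(): the state, without advancing time (a new reading comes with each control period).
- grab_frame(name): name is "scene" or "side" or "wrist"; returns the picture (400x640x3 uint8, red, green, blue); there is no depth.
- camera_params(name): a dict with "fx", "fy", "cx", "cy" (pixels), "eye" and "attitude" of the camera in the world. Camera axes: x right, y down, z forward; pixel columns grow to the right and rows downward; lengths in m; the calibration is good to about 2 mm. A picture is of the moment at which its call begins: read the wrist's pose just before it. camera_params takes no time and is no camera call; for the wrist camera it gives the pose at the moment of the call.
- r.hand_in(): hands the job in, once; it reports no verdict.
The state is a dict: "clock": time; "joints": joint angles; "qvel": joint speeds; "tau": joint torques, N m; "tcp_pos": TCP position; "orientation": TCP orientation; "contact_force": force on the tool from outside, world axes, zero at the start; "moment": the same for the moment, N m; "grip_width": finger opening in m.
Only numpy, scipy, OpenCV 4.12 (cv2) and the standard library are available. Lean on these libraries where they do the work, as an engineer would, in place of code of your own. Each camera call takes 0.05 s, during which the arm holds its last target.

## Working session

There is one attempt and no reset: what is moved stays moved. The work goes in short steps, Python scripts to look and compute and a tool call to move; the robot and the scene stay as the last step left them, time stands still between calls to the robot, and variables do not carry over. Pictures are saved under pics/ and viewed, and the job is handed in when it is done.

Besides the shell and the picture viewer there is one more tool, called after "Call:" as a command line: name --argument value ..., lists and objects as JSON in quotes. carry_out: Moves the arm, as the interface text tells. Its arguments: {"type":"object","properties":{"motion":{"type":"string"},"newtons":{"type":"number"}},"required":["motion"]}

```bash
mkdir -p pics; ls; python3 - <<'E'
from bench import r, grab_frame, camera_params
import cv2
print(r.get_obs())
for n in ["scene","side","wrist"]:
    p=camera_params(n); print(n,p)
    cv2.imwrite(f"pics/{n}0.png",grab_frame(n)[:,:,::-1])
E
```

```text
pics
{'clock': 0.0, 'joints': array([-1.32107379,  0.47778946,  0.02235524,  1.55647406, -0.01145026,
        1.1092669 , -0.0831293 ]), 'qvel': array([ 0.00085167, -0.00048488,  0.00030995,  0.00104207, -0.00162564,
       -0.00153158, -0.00156199]), 'tau': array([ 3.74323299e-04, -5.96459806e+01,  1.60760779e+00, -2.81204367e+01,
        1.23822363e-02,  9.16788296e-03, -2.67466032e-05]), 'tcp_pos': array([0.23623852, 0.63167834, 0.23032361]), 'orientation': array([-5.59047121e-01, -3.09131019e+00,  2.83431300e-03]), 'contact_force': array([-0.32913892,  0.48920002,  0.7513403 ]), 'moment': array([ 0.00338381,  0.03667822, -0.03078922]), 'grip_width': 0.08549470240687666}
scene {'fx': 496.7152307264992, 'fy': 496.7152307264992, 'cx': 315.15370382810653, 'cy': 198.36003453526493, 'eye': array([ 1.04612874, -0.20470285,  0.81541169]), 'attitude': array([-2.15297237, -1.42920543,  0.44840159])}
side {'fx': 423.4545229451725, 'fy': 423.4545229451725, 'cx': 323.46895752698566, 'cy': 200.81000156633178, 'eye': array([ 0.31479057, -0.39337443,  0.64147038]), 'attitude': array([-2.29331067,  0.71274657, -0.26450227])}
wrist {'fx': 321.78101610802264, 'fy': 321.78101610802264, 'cx': 316.7985109085003, 'cy': 197.01264688042124, 'eye': array([0.15966508, 0.66054858, 0.37300294]), 'attitude': array([2.35532773, 1.63357284, 0.26237098])}
```

View pics/scene0.png

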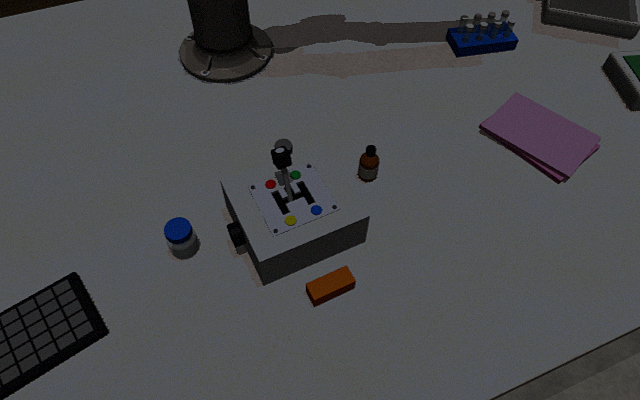

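View pics/side0.png

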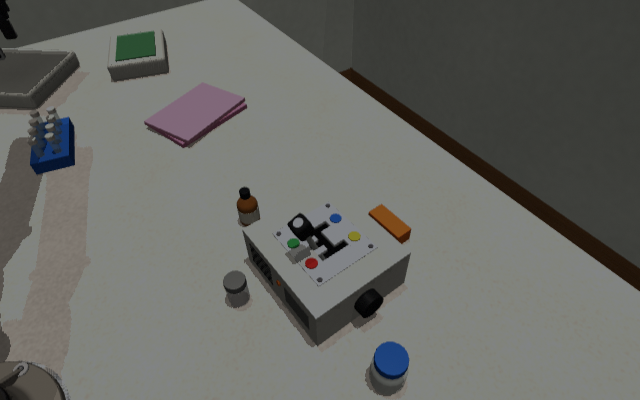

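View pics/wrist0.png

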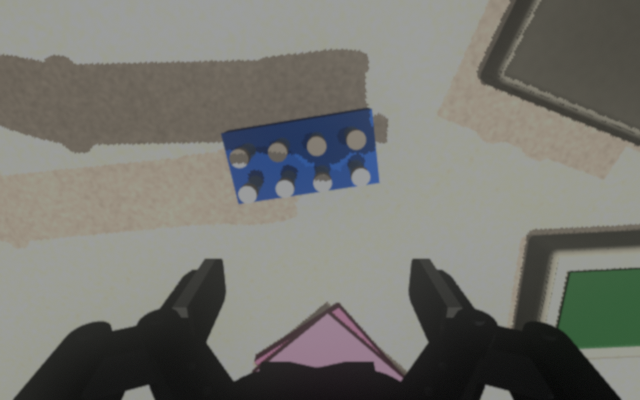

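```bash
cat > h.py <<'E'
import numpy as np, cv2
from scipy.spatial.transform import Rotation as R
from bench import r, grab_frame, camera_params
def ray(n,uv,p=None):
    p=p or camera_params(n)
    d=R.from_rotvec(p['attitude']).as_matrix()@np.array([(uv[0]-p['cx'])/p['fx'],(uv[1]-p['cy'])/p['fy'],1])
    return np.array(p['eye']),d/np.linalg.norm(d)
def plane(n,uv,z,p=None):
    e,d=ray(n,uv,p); return e+d*(z-e[2])/d[2]
def tri(a,b):
    A=np.zeros((3,3));B=np.zeros(3)
    for e,d in (a,b):
        M=np.eye(3)-np.outer(d,d);A+=M;B+=M@e
    x=np.linalg.solve(A,B)
    return x,[np.linalg.norm((np.eye(3)-np.outer(d,d))@(x-e)) for e,d in (a,b)]
def blobs(img,lo,hi,amin=20):
    hsv=cv2.cvtColor(img,cv2.COLOR_RGB2HSV)
    n,_,st,c=cv2.connectedComponentsWithStats(cv2.inRange(hsv,lo,hi))
    return [(c[i].round(1),st[i,4]) for i in range(1,n) if st[i,4]>=amin]
E
python3 - <<'E'
from h import *
rng={'red':((0,150,60),(5,255,255)),'green':((45,100,40),(80,255,255)),'blue':((105,130,60),(120,255,255)),'yellow':((24,120,60),(34,255,255)),'orange':((6,150,60),(20,255,255))}
for n in("scene","side"):
    im=cv2.cvtColor(cv2.imread(f"pics/{n}0.png"),cv2.COLOR_BGR2RGB)
    for k,(a,b) in rng.items():
        for c,s in blobs(im,a,b): print(n,k,c,s,plane(n,c,.092).round(4))
    x0,y0=(200,110) if n=="scene" else (220,170)
    cv2.imwrite(f"pics/{n}0c.png",cv2.resize(im[y0:y0+180,x0:x0+200,::-1],None,fx=3.3,fy=3.3,interpolation=cv2.INTER_CUBIC))
E
```

```text
scene red [270.3 183.5] 59 [ 0.5106 -0.0602  0.092 ]
scene green [634.2  62.7] 168 [0.5045 0.808  0.092 ]
scene green [295.4 173.9] 62 [ 0.5074 -0.0096  0.092 ]
scene blue [481.9  39.1] 456 [0.3027 0.5392 0.092 ]
scene blue [315.9 209.2] 82 [ 0.595  -0.0056  0.092 ]
scene blue [176.9 228. ] 471 [ 0.539  -0.2404  0.092 ]
scene yellow [290.1 219.8] 84 [ 0.5982 -0.0556  0.092 ]
scene orange [330.  282.3] 839 [ 0.7337 -0.0401  0.092 ]
side red [311.  262.9] 103 [ 0.5087 -0.0596  0.092 ]
side green [135.   45.8] 890 [0.5043 0.8254 0.092 ]
side green [293. 243.] 88 [ 0.5059 -0.0099  0.092 ]
side blue [ 54.5 144.7] 715 [0.2337 0.4908 0.092 ]
side blue [335.1 217.9] 76 [ 0.5936 -0.005   0.092 ]
side blue [391.2 358.5] 926 [ 0.5125 -0.2475  0.092 ]
side yellow [353.9 236. ] 86 [ 0.5962 -0.0551  0.092 ]
side orange [246.4 202.7] 168 [0.4847 0.1148 0.092 ]
side orange [390.5 221.9] 647 [ 0.6656 -0.0662  0.092 ]
```

View pics/scene0c.png

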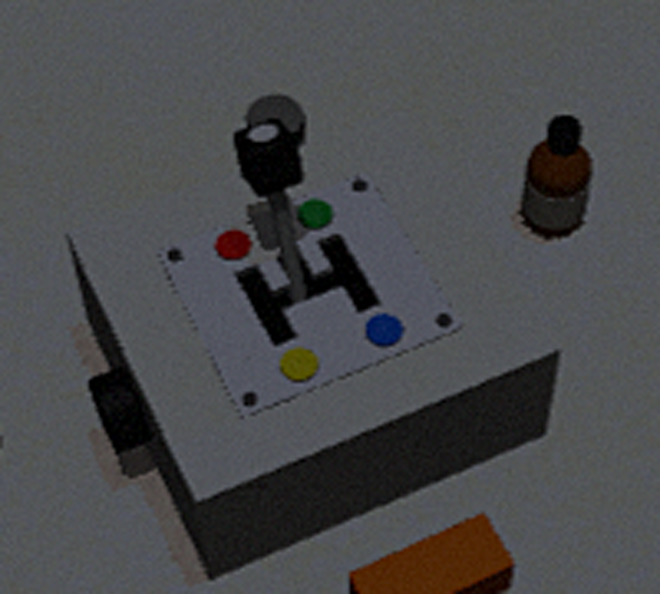

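View pics/side0c.png

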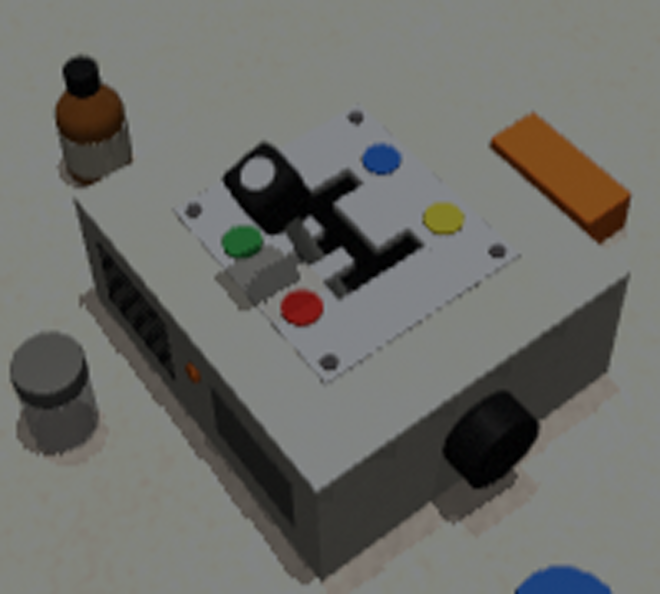

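```bash
python3 - <<'E'
from h import *
im={n:cv2.cvtColor(cv2.imread(f"pics/{n}0.png"),cv2.COLOR_BGR2RGB) for n in("scene","side")}
dot={"scene":(200+263/3.3,110+132/3.3),"side":(220+258/3.3,170+173/3.3)}
print("dot",tri(ray("scene",dot["scene"]),ray("side",dot["side"])))
c=np.array([.552,-.0325]);yaw=.055
d=tri(ray("scene",dot["scene"]),ray("side",dot["side"]))[0]
Rz=np.array([[np.cos(yaw),np.sin(yaw)],[-np.sin(yaw),np.cos(yaw)]])
print("dot sel",Rz@(d[:2]-c))
o=r.get_obs();T=R.from_rotvec(o['orientation']).as_matrix();print(T.round(3))
print("bottle",plane("side",(245,193),.085),"can",plane("side",(235,278),.058),"jar",plane("side",(391,358),.07))
# finger tip scale check
E
```

```text
dot (array([ 0.50532674, -0.03564397,  0.16864021]), [np.float64(0.0002646792971300963), np.float64(0.00026467929713007605)])
dot sel [-0.04677552 -0.00057348]
[[-0.937  0.35  -0.   ]
 [ 0.35   0.937 -0.001]
 [-0.    -0.001 -1.   ]]
bottle [0.49603166 0.14483462 0.085     ] can [0.40317731 0.00657248 0.058     ] jar [ 0.52065375 -0.24095598  0.07      ]
```

Call:
carry_out --motion "1 0 0 0 -0.14; 1 0 0 0 -0.14; 1 0 0 0 -0.13; 1 -30 -45 0 0; 1 -30 -45 0 0; 1 -30 -45 0 0; 1 -30 -45 0 0; 1 0 0 0 0" --newtons 20

```text
clock: 1.15
tcp_pos: [0.3697, 0.4539, 0.2312]
orientation: [-0.069, 3.139, -0.004]
contact_force: [1.0, 0.2, 0.3]
grip_width: 0.0001
```

```bash
cat >> h.py <<'E'
C=np.array([.552,-.0325]);YAW=.055
RS=np.array([[np.cos(YAW),np.sin(YAW)],[-np.sin(YAW),np.cos(YAW)]])
def stat():
    o=r.get_obs();T=R.from_rotvec(o['orientation']).as_matrix()
    print("t",round(o['clock'],2),"sel mm",(RS@(o['tcp_pos'][:2]-C)*1000).round(1),"z",round(o['tcp_pos'][2]*1000,1),"F_sel",(RS@o['contact_force'][:2]).round(1),round(o['contact_force'][2],1),"w",round(o['grip_width'],4),"yawerr",round(float(np.arctan2(-T[1,0],-T[0,0])-YAW),4),"tilt",T[:2,2].round(3))
E
python3 -c "
from h import *
stat()"
```

```text
t 1.15 sel mm [-155.3  495.7] z 231.2 F_sel [1.  0.2] 0.3 w 0.0001 yawerr -0.0114 tilt [ 0.001 -0.002]
```

Call:
carry_out --motion "1 -9 -55 0 -0.011; 1 -9 -55 0 0; 1 -9 -55 0 0; 1 -9 -55 0 0; 1 -9 -55 0 0; 1 -9 -55 0 0; 1 -9 -55 0 0; 1 0 -55 0 0"

```text
clock: 2.15
tcp_pos: [0.4563, 0.0227, 0.2315]
orientation: [-0.101, 3.139, 0.0]
contact_force: [1.1, 0.1, -0.5]
grip_width: -0.0002
```

Call:
carry_out --motion "1 0 -30 0 0; 1 0 -26 0 0; 1 0 0 0 0; 1 0 0 0 0; 1 0 0 0 0; 1 0 0 0 0; 1 0 0 0 0; 1 0 0 0 0"

```text
clock: 3.15
tcp_pos: [0.4592, -0.0323, 0.2313]
orientation: [0.1, -3.14, -0.0]
contact_force: [0.7, -0.5, 0.1]
grip_width: 0.0004
```

```bash
python3 -c "
from h import *
stat()
for n in ('side','wrist'): cv2.imwrite(f'pics/{n}1.png',grab_frame(n)[:,:,::-1])"
```

```text
t 3.15 sel mm [-92.6   5.3] z 231.3 F_sel [ 0.7 -0.5] 0.1 w 0.0004 yawerr 0.0084 tilt [-0.  0.]
```

View pics/side1.png

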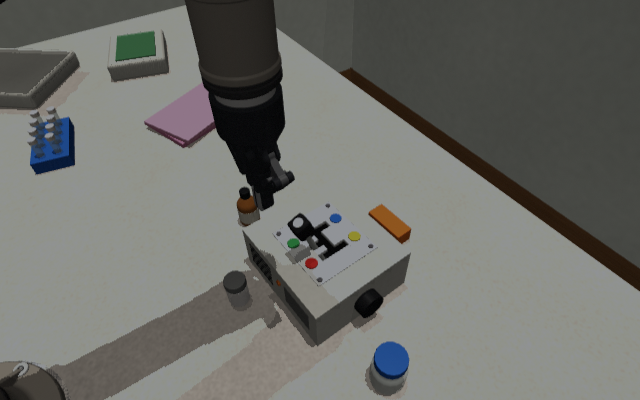

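View pics/wrist1.png

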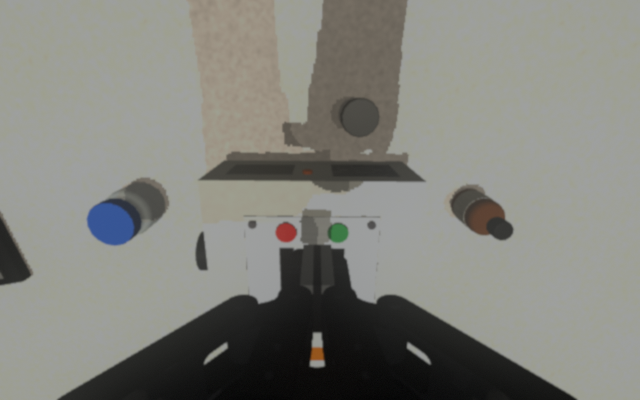

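Call:
carry_out --motion "1 0 -5 20 0; 1 0 0 35 0; 1 0 0 36 0; 1 0 0 0 0; 1 -10 0 0 0; 1 -8 0 0 0; 1 0 0 0 0; 1 0 0 0 0"

```text
clock: 4.25
tcp_pos: [0.4777, -0.0362, 0.1407]
orientation: [-0.099, 3.139, 0.0]
contact_force: [-0.4, -0.5, 0.1]
grip_width: 0.0003
```

```bash
python3 -c "
from h import *
stat()"
```

```text
t 4.25 sel mm [-74.4   0.4] z 140.7 F_sel [-0.4 -0.5] 0.1 w 0.0003 yawerr 0.0081 tilt [0.001 0.   ]
```

Now push +x, about 44 mm, slowly.

Call:
carry_out --motion "1 -6 0 0 0; 1 -6 0 0 0; 1 -6 0 0 0; 1 -6 0 0 0; 1 -6 0 0 0; 1 -6 0 0 0; 1 -5 0 0 0; 1 0 0 0 0"

```text
clock: 5.25
tcp_pos: [0.519, -0.0336, 0.1403]
orientation: [-0.099, 3.139, -0.0]
contact_force: [-0.9, -0.9, 0.7]
grip_width: -0.0001
```

```bash
cat >> h.py <<'E'
def crop(tag):
    for n,(x0,y0) in {"scene":(200,90),"side":(220,150)}.items():
        im=grab_frame(n)[y0:y0+180,x0:x0+200,::-1]
        cv2.imwrite(f"pics/{n}{tag}.png",cv2.resize(im,None,fx=3,fy=3,interpolation=cv2.INTER_CUBIC))
E
python3 -c "
from h import *
stat();crop('2')"
```

```text
t 5.25 sel mm [-33.    0.7] z 140.3 F_sel [-1.  -0.8] 0.7 w -0.0001 yawerr 0.0083 tilt [ 0.001 -0.   ]
```

View pics/scene2.png

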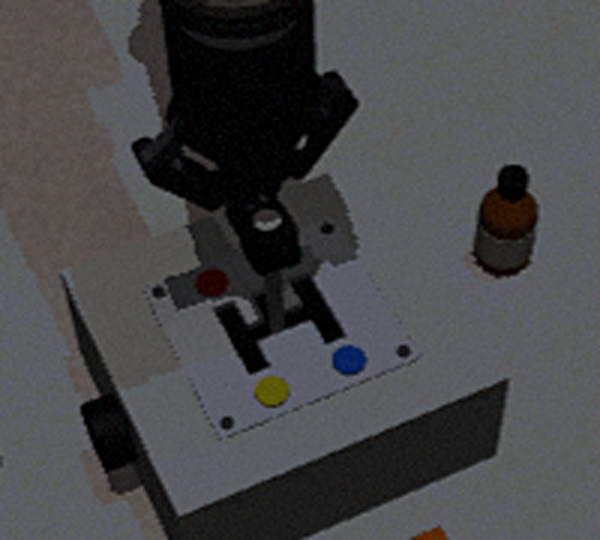

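View pics/side2.png

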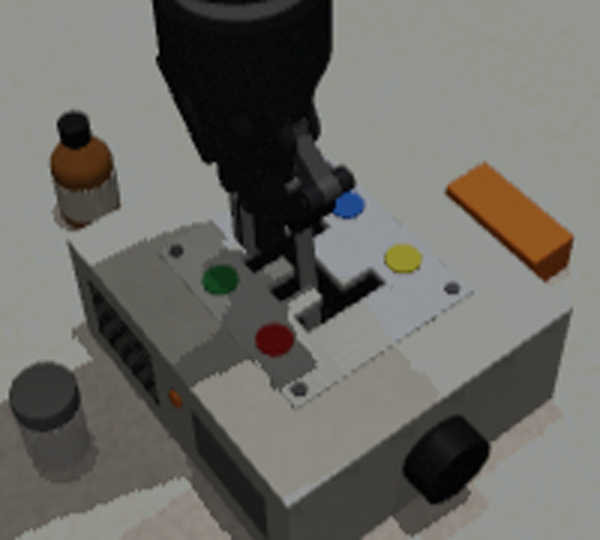

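```bash
python3 -c "
from h import *
p=plane('scene',(200+266/3,90+219/3),.176);print(RS@(p[:2]-C))"
```

```text
[-0.00789084 -0.00117205]
```

Call:
carry_out --motion "1 -3 0 0 0; 1 -3 0 0 0; 1 -0.5 0 0 0; 1 0 0 0 0; 1 0 0 0 0; 1 0 0 0 0; 1 0 0 0 0; 1 0 0 0 0"

```text
clock: 6.35
tcp_pos: [0.5249, -0.0332, 0.1403]
orientation: [-0.099, 3.14, 0.0]
contact_force: [-0.4, 0.1, 0.1]
grip_width: -0.0003
```

```bash
python3 -c "
from h import *
stat();crop('3')"
```

```text
t 6.35 sel mm [-27.1   0.8] z 140.3 F_sel [-0.4  0.2] 0.1 w -0.0003 yawerr 0.0083 tilt [0. 0.]
```

View pics/scene3.png

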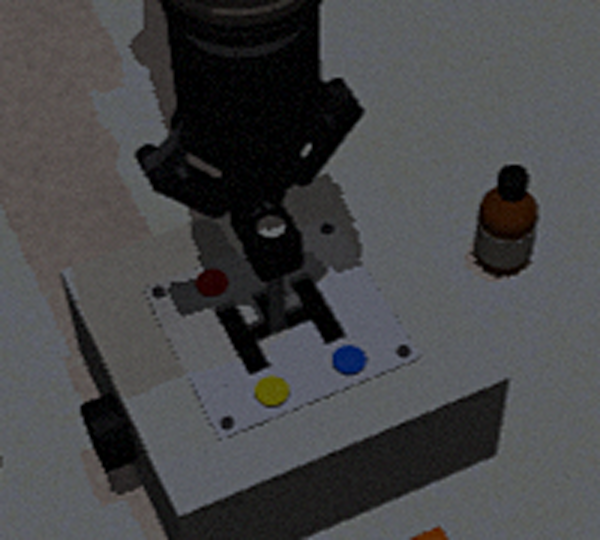

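Call:
carry_out --motion "1 15 0 0 0; 1 5 -20 0 0; 1 0 -30 0 0; 1 -17 0 5 0; 1 -25 0 5 0; 1 -5 0 0 0; 1 0 0 0 0; 1 0 0 0 0"

```text
clock: 7.45
tcp_pos: [0.5541, -0.0814, 0.1303]
orientation: [0.099, -3.139, -0.0]
contact_force: [0.1, 1.1, 0.2]
grip_width: -0.0001
```

```bash
python3 -c "
from h import *
p=plane('scene',(200+270/3,90+226/3),.177);print(RS@(p[:2]-C))
stat();crop('4')"
```

```text
[-0.00160058 -0.00155869]
t 7.45 sel mm [ -0.6 -48.9] z 130.3 F_sel [0.1 1.1] 0.2 w -0.0001 yawerr 0.0081 tilt [-0.001  0.   ]
```

View pics/scene4.png

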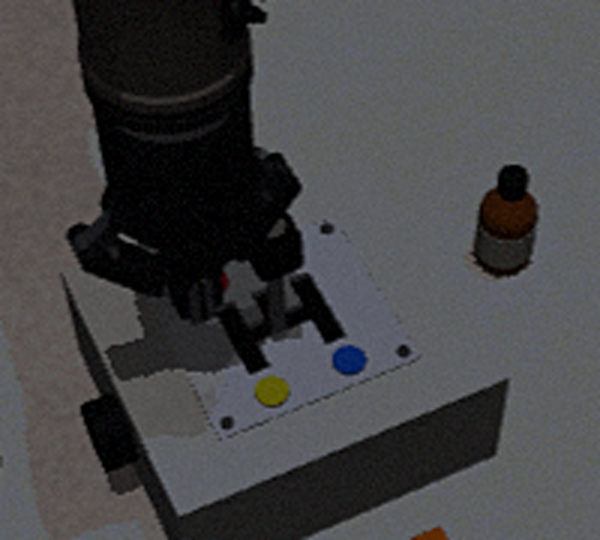

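View pics/side4.png

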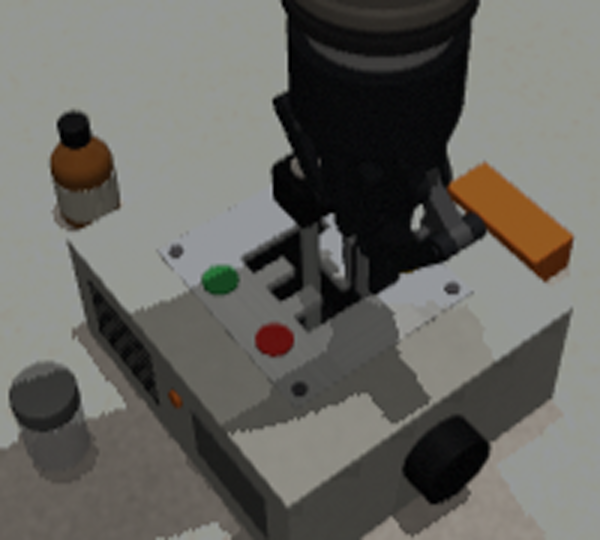

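```bash
python3 -c "
from h import *
print(r.get_obs()['joints'].round(2))"
```

```text
[-0.2   0.42  0.3   1.94 -0.17  0.8   1.82]
```

Call:
carry_out --motion "1 0 -20 0 0; 1 0 0 0 0.18; 1 0 0 0 0.18; 1 0 0 0 0.18; 1 0 0 0 0.18; 1 0 0 0 0.18; 1 0 0 0 0.18; 1 0 0 0 0.18"

```text
clock: 8.55
tcp_pos: [0.5559, -0.1013, 0.1305]
orientation: [-1.778, -2.59, -0.001]
contact_force: [-0.6, -0.3, -0.3]
grip_width: -0.0
```

Call:
carry_out --motion "1 0 0 0 0.18; 1 0 0 0 0.139; 1 0 0 0 0; 1 0 0 0 0; 1 0 0 0 0; 1 0 0 0 0; 1 0 0 0 0; 1 0 0 0 0"

```text
clock: 9.55
tcp_pos: [0.5563, -0.1015, 0.1303]
orientation: [-2.159, -2.282, -0.0]
contact_force: [-0.3, -0.0, -1.4]
grip_width: -0.0004
```

```bash
sed -i 's/"yawerr".*"tilt"/"toolx_sel",(RS@T[:2,0]).round(3),"tilt"/' h.py; python3 -c "
from h import *
stat();crop('5')"
```

```text
t 9.55 sel mm [  0.5 -69.1] z 130.3 F_sel [-0.3 -0. ] -1.4 w -0.0004 toolx_sel [-0.  1.] tilt [0. 0.]
```

View pics/scene5.png

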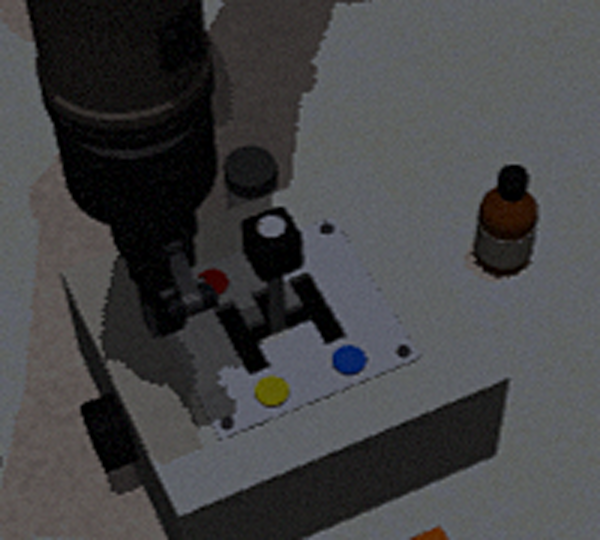

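Call:
carry_out --motion "1 20 0 0 0; 1 14 0 0 0; 1 7 0 0 0; 1 7 0 0 0; 1 7 0 0 0; 1 7 0 0 0; 1 7 0 0 0; 1 0 0 0 0"

```text
clock: 10.65
tcp_pos: [0.5524, -0.0315, 0.1301]
orientation: [-2.158, -2.282, -0.0]
contact_force: [-0.1, 0.2, 0.4]
grip_width: 0.0001
```

```bash
python3 -c "
from h import *
stat();crop('6')"
```

```text
t 10.65 sel mm [0.4 1. ] z 130.1 F_sel [-0.1  0.2] 0.4 w 0.0001 toolx_sel [-0.001  1.   ] tilt [-0.     0.001]
```

View pics/scene6.png

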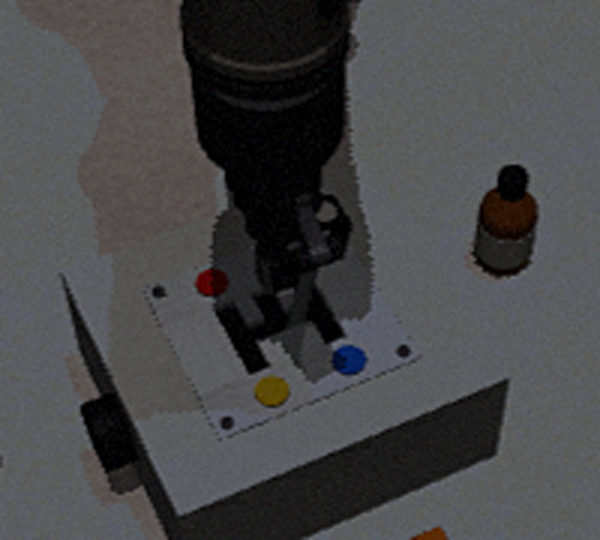

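Call:
carry_out --motion "1 5 0 0 0; 1 5 0 0 0; 1 5 0 0 0; 1 4 0 0 0; 1 0 0 0 0; 1 0 0 0 0; 1 0 0 0 0; 1 0 0 0 0"

```text
clock: 11.75
tcp_pos: [0.5515, -0.0135, 0.1304]
orientation: [2.159, 2.282, 0.0]
contact_force: [-0.1, 0.1, 0.6]
grip_width: -0.0003
```

```bash
python3 -c "
from h import *
stat();crop('7')"
```

```text
t 11.75 sel mm [ 0.6 19. ] z 130.4 F_sel [-0.1  0.2] 0.6 w -0.0003 toolx_sel [-0.  1.] tilt [0. 0.]
```

View pics/scene7.png

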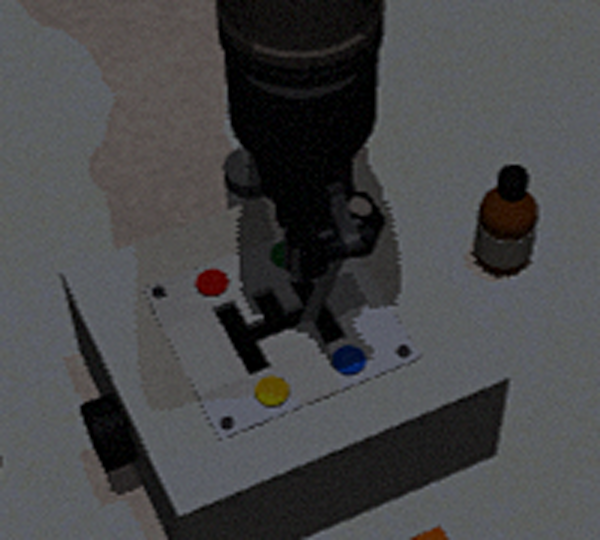

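View pics/side7.png

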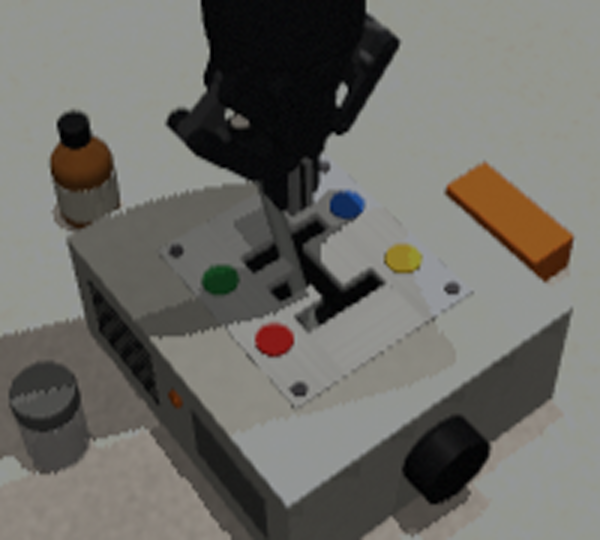

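Call:
carry_out --motion "1 1 0 0 0; 1 1 0 0 0; 1 0 0 0 0; 1 0 0 0 0; 1 0 0 0 0; 1 0 0 0 0; 1 0 0 0 0; 1 0 0 0 0"

```text
clock: 12.85
tcp_pos: [0.5513, -0.0115, 0.1303]
orientation: [-2.16, -2.282, -0.0]
contact_force: [1.1, -1.1, -1.0]
grip_width: 0.0002
```

Call:
carry_out --motion "1 1 0 0 0; 1 0 0 0 0; 1 0 0 0 0; 1 0 0 0 0; 1 0 0 0 0; 1 0 0 0 0; 1 0 0 0 0; 1 0 0 0 0"

```text
clock: 13.85
tcp_pos: [0.5513, -0.0105, 0.1303]
orientation: [-2.16, -2.282, -0.0]
contact_force: [0.7, -1.1, -0.6]
grip_width: 0.0001
```

Call:
carry_out --motion "1 -20 0 0 0; 1 -40 0 0 0; 1 -20 0 0 0; 1 0 0 0 0; 1 0 0 0 0; 1 0 0 0 0; 1 0 0 0 0; 1 0 0 0 0"

```text
clock: 14.85
tcp_pos: [0.5557, -0.0899, 0.1303]
orientation: [-2.158, -2.282, -0.0]
contact_force: [-0.5, -0.2, -0.7]
grip_width: 0.0003
```

```bash
python3 -c "
from h import *
stat();crop('8')"
```

```text
t 14.85 sel mm [  0.5 -57.5] z 130.3 F_sel [-0.5 -0.2] -0.7 w 0.0003 toolx_sel [-0.001  1.   ] tilt [-0.  0.]
```

View pics/scene8.png

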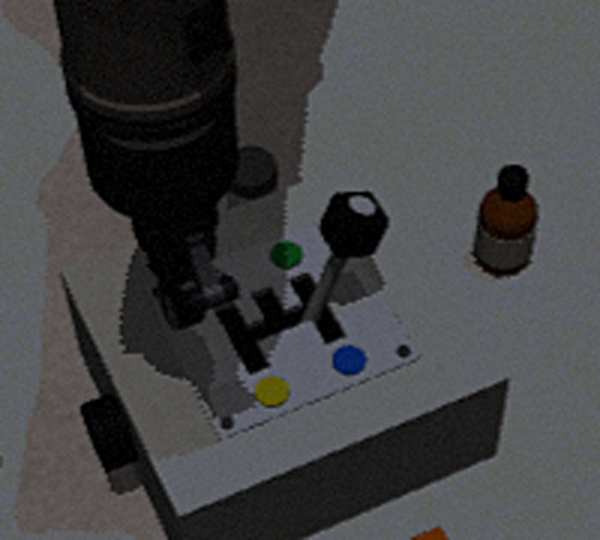

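View pics/side8.png

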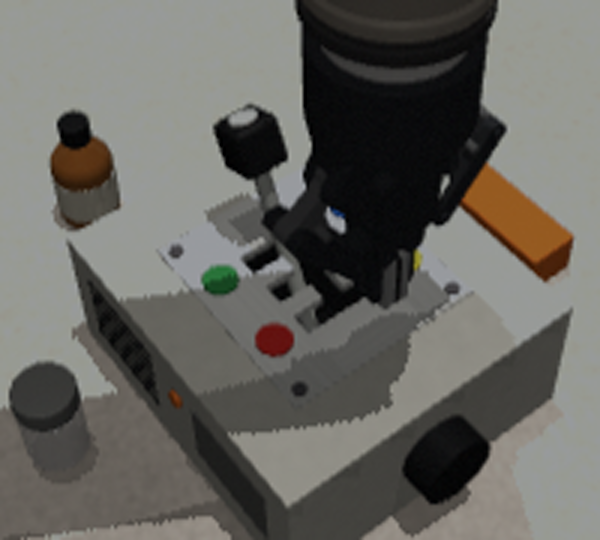

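```bash
python3 -c "
from h import *
x,e=tri(ray('scene',(200+362/3,90+207/3)),ray('side',(220+243/3,150+118/3)))
s=RS@(x[:2]-C);print(s,x[2],e,'tilt y',np.arctan2(s[1],x[2]-.027),'x',np.arctan2(s[0],x[2]-.027))"
```

```text
[-0.00164153  0.05595585] 0.16433540247223222 [np.float64(0.0006805265139950979), np.float64(0.0006805265139950974)] tilt y 0.38690315134377723 x -0.01195210393428618
```

Call:
carry_out --motion "1 0 0 0 -0.18; 1 0 0 0 -0.18; 1 0 0 0 -0.18; 1 0 0 0 -0.18; 1 0 0 0 -0.18; 1 0 0 0 -0.18; 1 0 0 0 -0.18; 1 0 0 0 -0.18"

```text
clock: 15.95
tcp_pos: [0.5556, -0.0905, 0.1303]
orientation: [-0.11, -3.14, 0.0]
contact_force: [-1.0, -0.7, 0.0]
grip_width: -0.0001
```

Call:
carry_out --motion "1 0 0 0 -0.131; 1 -30 0 0 0; 1 -25 0 0 0; 1 0 30 5 0; 1 0 40 5 0; 1 0 37 0 0; 1 0 0 0 0; 1 0 0 0 0"

```text
clock: 16.95
tcp_pos: [0.6047, 0.0186, 0.1204]
orientation: [-0.086, 3.14, -0.001]
contact_force: [0.6, -0.5, 0.4]
grip_width: -0.0002
```

```bash
python3 -c "
from h import *
stat();crop('9')"
```

```text
t 16.95 sel mm [55.5 48.1] z 120.4 F_sel [ 0.5 -0.5] 0.4 w -0.0002 toolx_sel [-1.  0.] tilt [ 0.    -0.001]
```

View pics/side9.png

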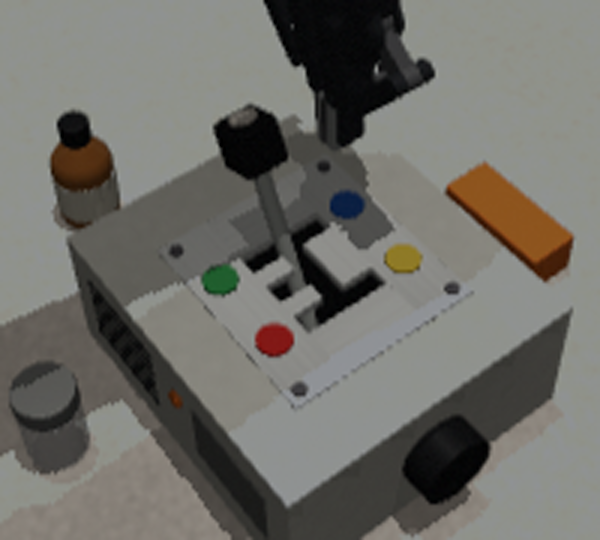

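View pics/scene9.png

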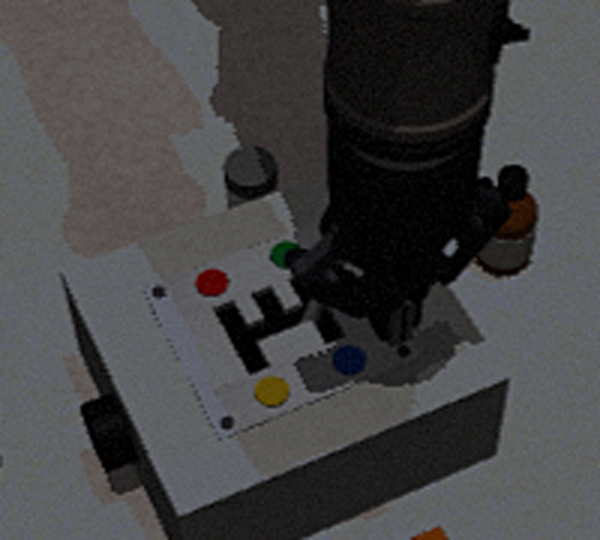

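Call:
carry_out --motion "1 15 0 0 0; 1 12 0 0 0; 1 6 0 0 0; 1 6 0 0 0; 1 6 0 0 0; 1 5 0 0 0; 1 0 0 0 0; 1 0 0 0 0"

```text
clock: 18.05
tcp_pos: [0.5545, 0.0168, 0.1201]
orientation: [0.087, -3.14, -0.0]
contact_force: [1.4, 0.5, 1.0]
grip_width: -0.0001
```

```bash
python3 -c "
from h import *
stat();crop('10')"
```

```text
t 18.05 sel mm [ 5.2 49.1] z 120.1 F_sel [1.5 0.4] 1.0 w -0.0001 toolx_sel [-1. -0.] tilt [-0.001  0.   ]
```

View pics/side10.png

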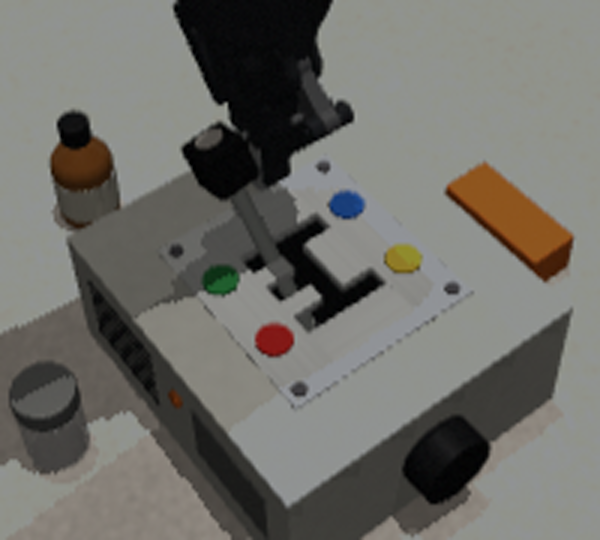

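Entering the green slot nicely. Continue to about 5 mm before the expected end.

Call:
carry_out --motion "1 4 0 0 0; 1 4 0 0 0; 1 4 0 0 0; 1 3 0 0 0; 1 0 0 0 0; 1 0 0 0 0; 1 0 0 0 0; 1 0 0 0 0"

```text
clock: 19.15
tcp_pos: [0.5397, 0.0159, 0.1202]
orientation: [0.087, -3.14, -0.0]
contact_force: [0.5, -0.4, -0.3]
grip_width: -0.0001
```

Call:
carry_out --motion "1 1 0 0 0; 1 1 0 0 0; 1 1 0 0 0; 1 0 0 0 0; 1 0 0 0 0; 1 0 0 0 0; 1 0 0 0 0; 1 0 0 0 0"

```text
clock: 20.15
tcp_pos: [0.5368, 0.0157, 0.1203]
orientation: [-0.087, 3.14, 0.0]
contact_force: [1.9, -0.2, -1.9]
grip_width: 0.0001
```

```bash
python3 -c "
from h import *
stat();crop('11')"
```

```text
t 20.15 sel mm [-12.5  48.9] z 120.3 F_sel [ 1.9 -0.3] -1.9 w 0.0001 toolx_sel [-1. -0.] tilt [0. 0.]
```

View pics/side11.png

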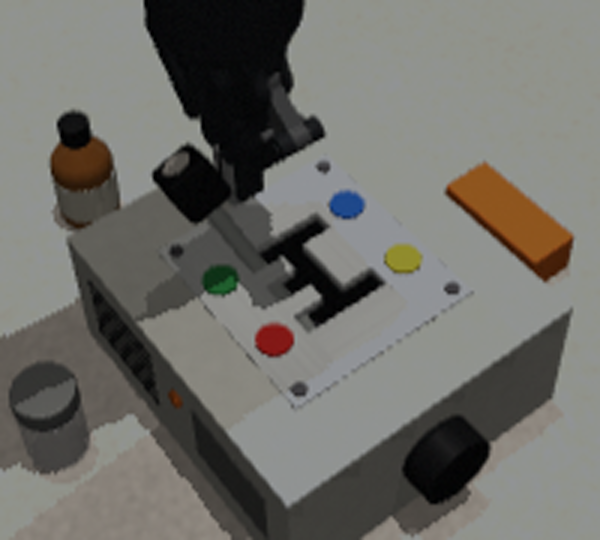

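```bash
python3 -c "
from h import *
for z in (.156,.160):
  p=plane('side',(220+174/3,150+163/3),z);s=RS@(p[:2]-C);print(s,np.linalg.norm([*s,z-.027]),np.arctan2(s,z-.027))"
```

```text
[-0.04475401  0.05904938] 0.1487640752130685 [-0.3339375   0.42927772]
[-0.04650023  0.05570138] 0.15150549573805255 [-0.33634141  0.39661377]
```

Call:
carry_out --motion "1 1 0 0 0; 1 0 0 0 0; 1 0 0 0 0; 1 0 0 0 0; 1 0 0 0 0; 1 0 0 0 0; 1 0 0 0 0; 1 0 0 0 0"

```text
clock: 21.25
tcp_pos: [0.5359, 0.0156, 0.1203]
orientation: [-0.087, 3.14, -0.0]
contact_force: [5.7, -0.4, -3.2]
grip_width: 0.0002
```

Call:
carry_out --motion "1 0.5 0 0 0; 1 0 0 0 0; 1 0 0 0 0; 1 0 0 0 0; 1 0 0 0 0; 1 0 0 0 0; 1 0 0 0 0; 1 0 0 0 0"

```text
clock: 22.25
tcp_pos: [0.5357, 0.0156, 0.1204]
orientation: [-0.087, 3.14, -0.0]
contact_force: [5.8, -1.3, -3.6]
grip_width: -0.0004
```

Call:
carry_out --motion "1 -20 0 0 0; 1 -40 0 0 0; 1 -30 0 -20 0; 1 0 0 -50 0; 1 0 0 -50 0; 1 0 0 0 0; 1 0 0 0 0; 1 0 0 0 0"

```text
clock: 23.25
tcp_pos: [0.6236, 0.0207, 0.2385]
orientation: [0.087, -3.136, 0.0]
contact_force: [-0.4, -0.1, -0.2]
grip_width: 0.0002
```

```bash
python3 -c "
from h import *
stat();crop('12')
cv2.imwrite('pics/sidefull12.png',grab_frame('side')[:,:,::-1])"
```

```text
t 23.25 sel mm [74.4 49.2] z 238.5 F_sel [-0.4 -0.1] -0.2 w 0.0002 toolx_sel [-1. -0.] tilt [-0.004 -0.   ]
```

View pics/side12.png

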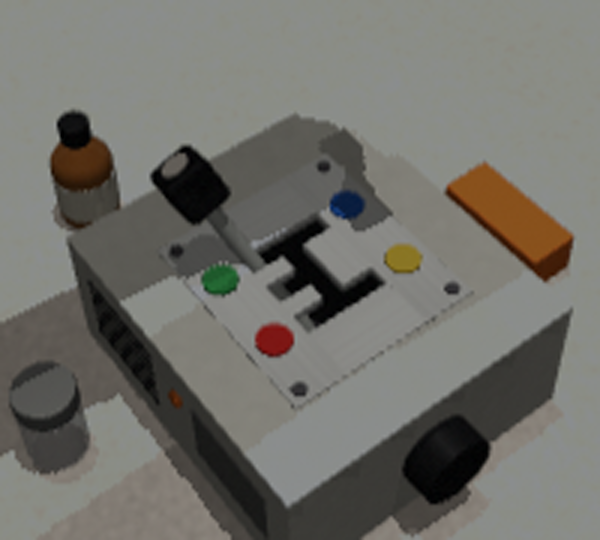

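View pics/scene12.png

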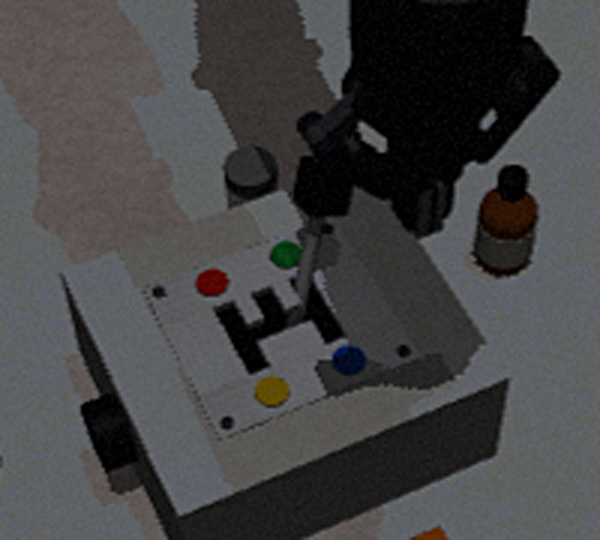

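View pics/sidefull12.png

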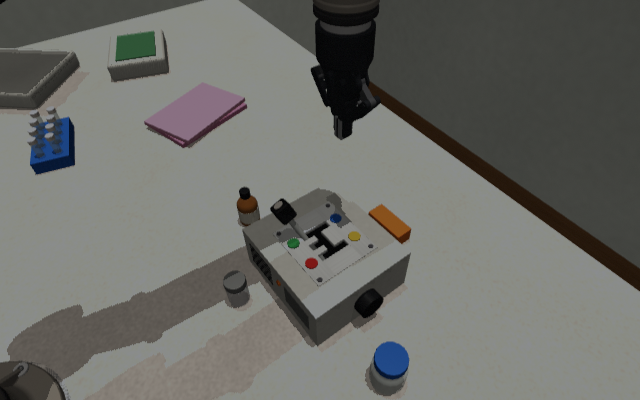

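Call:
carry_out --motion "1 0 30 -30 0; 1 0 40 -30 0; 1 0 40 -30 0; 1 0 40 0 0; 1 0 40 0 0; 1 0 0 0 0; 1 0 0 0 0; 1 0 0 0 0"

```text
clock: 24.4
tcp_pos: [0.615, 0.2085, 0.3302]
orientation: [0.083, -3.14, 0.001]
contact_force: [0.2, 0.0, -0.2]
grip_width: -0.0001
```

```bash
python3 -c "
from h import *
stat();crop('13')"
```

```text
t 24.4 sel mm [ 76.1 237.2] z 330.2 F_sel [0.2 0. ] -0.2 w -0.0001 toolx_sel [-1.     0.002] tilt [-0.    -0.001]
```

View pics/scene13.png

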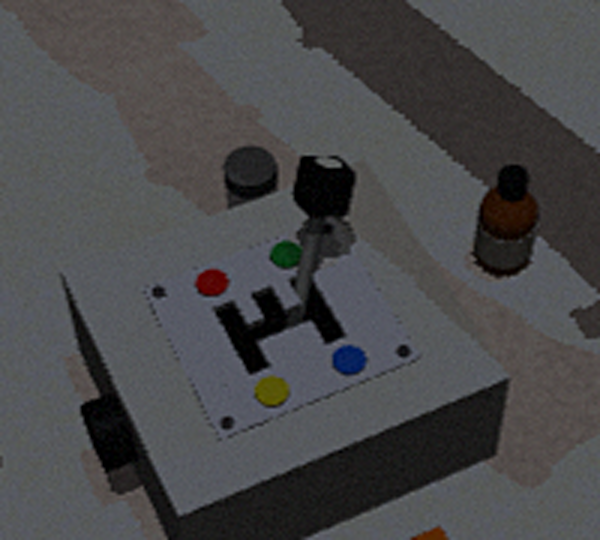

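View pics/side13.png

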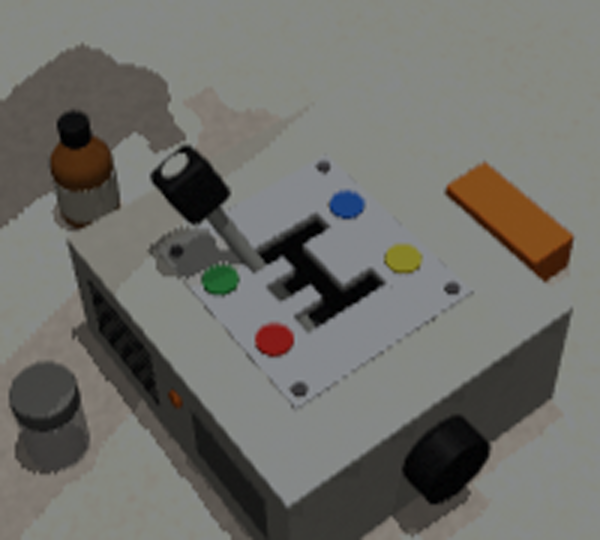

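```bash
python3 -c "
from h import *
x,e=tri(ray('scene',(200+328/3,90+163/3)),ray('side',(220+175/3,150+163/3)))
s=RS@(x[:2]-C);print(s,x[2],e,np.arctan2(s,x[2]-.027),np.linalg.norm([*s,x[2]-.027]))"
```

```text
[-0.04525686  0.05567336] 0.15820803548815454 [np.float64(0.0009709425517689896), np.float64(0.0009709425517689495)] [-0.33214607  0.40128918] 0.14954349135412873
```

```bash
python3 -c "
from bench import r
print(r.hand_in())"
```

```text
the job is handed in; nothing more can be done
None
```

The lever is resting fully home in the green slot (the −x, +y corner). I handed the job in at about 24.5 s of the 59 s allowed.

**What I did:** With the fingers shut, I pushed the knob +x out of the parking slot, then +y along the cross channel. I measured its tilt there at 0.387 rad. Finally I pushed it −x into the green slot until the force reading rose to about 6 N, then moved the arm well clear.

**Last checks:**
- **Tilt:** triangulating the knob's white dot from two views gave lever_x of about −0.33 rad and lever_y of about +0.40 rad; both must exceed 0.30 in size. The dot came out 149.5 mm from the pivot against 150 mm expected, and the two camera rays agreed to about 1 mm.
- **Possible error:** lever_x may really be about 0.01 rad less, because the same dot read about 1.6 mm towards −x in the cross channel. That still leaves it above 0.30.
- **Forces:** the highest reading at the end of any move was about 6 N.
- **Bystanders:** in the pictures the bottle, jar, can and slide box show no visible movement. I judged that by eye and did not measure it.

No check failed.

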